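Clamp the pivot pin, then hold the offset lever level over its studs

ROBOT

A 6-joint arm with a two-finger parallel gripper is mounted at the origin on the work surface. World frame = base frame: x ahead of the robot, y to its left, z up, the work surface at z = 0. Lengths are in m, angles in degrees, forces in N, time in s.
With the tool pointing down it reaches from about 0.3 to 0.75 m from the base axis. Payload 8.5 kg.
Tool frame: the origin (TCP) lies midway between the tips of the shut fingers; the grasp point (between the pads) lies 19 mm behind it; z points along the fingers, y is the line along which they close (so a half turn about z gives the same grasp; the last joint's range is limited). The gripper opens to 85 mm and grips with 20 to 120 N. Pads are 22 mm wide; open, the fingers measure 114 mm over their backs; the gripper's body (76 mm by 85 mm) begins 54 mm behind the grasp point. The pads swing forward as they close: fully open they stand 13 mm farther back than shut.
Start: joints at [-82.58, 21.807, 74.336, -0, 83.858, -12.336], TCP at [0.186, -0.518, 0.231] pointing down, gripper open.
Joint ranges: [-178.18, 178.18], [-50.72, 133.34], [12.68, 142.11], [-81.47, 261.47], [9.98, 163.14], [-165.26, 165.26]. Speed limits (degrees/s): [136.94, 136.94, 180, 180, 180, 180].

INTERFACE

Orientations are given as a 3x3 rotation matrix whose columns are the frame's x, y, z axes.
In Python, from rig import monitor, optics, close_job, models gives the robot as it stands.
- The arm moves only by the tool step_arm, never from a script. Its arguments are lists of equal length, an entry for each row: "fingers": the closure, from -1 (fully open) to 1 (shut); "travel": the shift along the tool's x, y, z scaled (see below), a list of three; "twist": the turn about the tool's z scaled (see below). In form: {"fingers": [fingers, ...], "travel": [[tx, ty, tz], ...], "twist": [twist, ...]}. A call has 1 to 10 rows; each row shifts and turns the commanded pose from where the row before left it, along the tool's axes as they then stand; what a row does not reach is not made up. The controller multiplies each number of a shift by 100 mm and each number of a turn by pi rad. A row lasts 1/8 s, in which the tool goes at most 62.5 mm and 10.7 degrees, less where a joint would pass 70% of its speed; a pose out of reach is approached as far as the arm can. A call with a number of a shift or a turn outside -1 to 1 is refused whole. A call with a gripper value outside its range is refused whole. The fingers move at their own pace and stop on an object; "force" is the grip in N (left out, the last holds). Time passes only in rows, so rows that do not move let the fingers close. It gives the time, the measured TCP pose, the force, the opening and the grip force at its end, in the units of the state.
- monitor.observe(): the state, without advancing time (a new reading comes with each control period).
- optics.get_image(name): name is "scene" or "top" or "wrist"; returns (picture, depth): 420x560x3 uint8, blue, green, red; 420x560 float32, m along the optical axis (not along the pixel's ray), 0 where there is no reading.
- optics.get_calibration(name): a dict with "vertical_fov" (degrees; the focal length in pixels is half the picture's height over the tangent of half this angle, whatever the lens; pixels are square), "cx", "cy" (the principal point, pixels), "world_from_camera" (4x4, takes a point from camera to world coordinates). Camera axes: x right, y up, looking along -z (the intrinsics and any distortion apply to the point x, -y, -z); pixel columns grow to the right and rows downward; lengths in m; the calibration is good to about 2 mm. A picture is of the moment at which its call begins: read the wrist's pose just before it. get_calibration takes no time and is no camera call; for the wrist camera it gives the pose at the moment of the call.
- close_job(): hands the job in; it is judged then, once.
Trained networks look in the newest picture that a camera, given by its name, has taken for a name from the list of things; names that differ only in an ending like _2 or _b are one class to them, and where a whole thing is asked for, a point or a joint stands for the part that bears it (a point fixed in the world has none). Each returns a list of dicts, best first, with "confidence" (0 to 1); they miss things now and then, are a little off and sometimes report something else, mostly with a low value. They report only what shows in the picture. A call takes as long as a camera call.
- models.trace(camera, query): "mask" (420x560 bool, what is visible of it) and "point" ([column, row] in pixels, amid what is visible of it).
- models.landmark_of(camera, query): "point" ([column, row] in pixels: a listed point, or the origin of a listed thing).
The state is a dict: "time_s": time; "q": joint angles; "qvel": joint speeds; "joint_efforts": joint torques, N m; "position": TCP position; "tool_rot": TCP orientation; "ft_force": force on the tool from outside, world axes, zero at the start; "wrist_torque": the same for the moment, N m; "grip_width": finger opening in m; "gripper_force": force on a finger pad.
Only numpy, scipy, OpenCV 4.12 (cv2) and the standard library are available. Lean on these libraries where they do the work, as an engineer would, in place of code of your own. Each camera call takes 0.05 s, during which the arm holds its last target. There are 200 camera calls.

TASK

The brass pivot pin is already loaded in the white mounting jig: first swing the jig's red-handled clamp fully down over it. Then lift the blue cast lever by its balance point (yellow dot) and hold it level and still over the jig, big hub's hole above the big stud and small hole above the small stud, about 4 cm clear of the stud tips. Finish while still holding it there: do not lower it onto the studs or let go, and leave everything else alone.

Things in the scene. Friction and masses are not known exactly. Their poses are not given: they have to be found in the camera images.
- lever: Loose blue cast lever, 246 mm, 0.55-0.9 kg, lying flat. Origin on its underside below its balance point; y along the arm from big hub to small boss, z up. Arm 22 mm wide (x), straight from y = -34 to 73 mm, z = 8 to 36 mm. Hub 60 mm across, 50 high, 20 mm hole at x 11.5, y -64 mm. Boss 40 mm across, 40 high, 16 mm hole at x -30, y 132 mm, on the arm's bent end. Yellow dot over the balance point
- balance (a point): balance point of the lever: middle of its arm, 22 mm above its underside, 14 mm under the yellow dot, 64 mm along the arm from the hub's hole
- hub_bore (a point): centre of the big hub's hole, at the lever's underside
- end_bore (a point): centre of the small boss's hole, at the lever's underside
- jig: White jig fixed to the table; base 130 (x) by 270 (y) by 20 mm. Same frame as the lever: with the lever right over it they agree in x, y, yaw. Two upright steel studs on dark round seats (seat tops 45 mm, stud tips 70 mm above table): big stud 16 mm thick, seat 56 mm, at x 11.5, y -64 mm; small stud 12 mm thick, seat 40 mm, at x -30, y 132 mm. Pin cradle and clamp between them
- big_stud (a point): tip of the big stud, 70 mm above the table
- small_stud (a point): tip of the small stud, 70 mm above the table
- clamp (a joint): angle of the steel clamp bar on the jig: 0 is fully down (level over the pin), largest 1.4 rad; starts raised at 0.8 to 1.2 and stays where left (stiff hinge, about 2 N at the handle). The hinge line runs along the jig's y at its +x side; the handle comes down towards the jig's -x side
- clamp_handle (a point): middle of the clamp's red cross bar (round, 18 mm thick, 102 mm long, along the jig's y) at the end of the 16 mm wide, 10 mm thick clamp bar, 145 mm from the hinge; when down it is 48 mm above the table and 30 mm past the base's -x edge
- clamp_hinge (a point): middle of the clamp's hinge line, 48 mm above the table, at x = 58, y = 32 mm in the jig's frame; the point turns with the clamp
- pin: loose brass pivot pin, 18 mm thick, 60 mm long, lying along the jig's y in the open cradle at x = 0, y = 32 mm of the jig; stays there. Origin below its middle
- wrench: bystander: steel wrench 170 mm long lying near the robot, about along x, between lever and jig
- roll: bystander: yellow roll standing on end, 76 mm across, 50 mm high
- sleeve: bystander: brown sanding sleeve standing on end, 44 mm across, 75 mm high, on the right edge of the work
- offcut: bystander: wood offcut 60 x 110 x 22 mm, far side
- jar: bystander: amber jar with black cap, 60 mm across, 85 mm high, on the left edge of the work

How it is judged:
By the outcome, as a careful person would: the job done as asked, in the order asked, and still so for the second after the job is handed in, while the arm keeps its last pose, push and grip.
It also fails if it takes over 67 s, if anything falls off the work surface, if the arm or the gripper's body presses on something with over 40 N, if the wrist force passes 120 N, or if a joint passes its speed limit or range.

## Working session

There is one attempt and no reset: what is moved stays moved. The work goes in short steps, Python scripts to look and compute and a tool call to move; the robot and the scene stay as the last step left them, time stands still between calls to the robot, and variables do not carry over. Pictures are saved under pics/ and viewed, at most 10 in all, crops included, and the job is handed in when it is done.

Besides the shell and the picture viewer there is one more tool, called by a JSON object that holds its "method" and its "body", one argument or row to a line. step_arm: Moves the arm, as the interface text tells. Its arguments: {"type":"object","properties":{"fingers":{"type":"array","items":{"type":"number"}},"travel":{"type":"array","items":{"type":"array","items":{"type":"number"}}},"twist":{"type":"array","items":{"type":"number"}},"force":{"type":"number"}},"required":["fingers","travel","twist"]}

```bash
mkdir -p pics
cat > h.py <<'E'
import numpy as np, cv2
from rig import monitor, optics, close_job, models
def cal(n):
    c=optics.get_calibration(n); f=210/np.tan(np.radians(c["vertical_fov"])/2)
    return f,c["cx"],c["cy"],np.array(c["world_from_camera"]),c
def ray(n,p,C=None):
    f,cx,cy,T,_=C or cal(n)
    d=np.array([(p[0]-cx)/f,-(p[1]-cy)/f,-1]); return T[:3,3],T[:3,:3]@d
def atz(n,p,z,C=None):
    o,d=ray(n,p,C); return o+d*(z-o[2])/d[2]
def dep(n,p,D,C=None):
    o,d=ray(n,p,C); u,v=int(round(p[0])),int(round(p[1])); w=D[max(v-2,0):v+3,max(u-2,0):u+3]; w=w[w>0]
    return o+d*np.median(w) if w.size else None
def tri(rays):
    A=np.zeros((3,3));b=np.zeros(3)
    for o,d in rays:
        d=d/np.linalg.norm(d);P=np.eye(3)-np.outer(d,d);A+=P;b+=P@o
    x=np.linalg.solve(A,b); r=[np.linalg.norm(np.cross(x-o,d/np.linalg.norm(d))) for o,d in rays]
    return x,r
E
python3 - <<'E'
from h import *
np.set_printoptions(precision=4,suppress=True)
s=monitor.observe(); print(s["position"],s["tool_rot"],s["grip_width"])
pts={}
ims=[]
for n in ["scene","top"]:
    im,D=optics.get_image(n); ims.append(im); C=cal(n); print(n,{k:v for k,v in C[4].items()})
    cv2.imwrite(f"pics/{n}0.png",im)
    for q in ["balance","hub_bore","end_bore","big_stud","small_stud","clamp_handle","clamp_hinge","lever","jig","pin","wrench","roll","sleeve","offcut","jar"]:
        r=models.landmark_of(n,q)
        if r:
            p=r[0]["point"]; print(n,q,np.round(p,1),round(r[0]["confidence"],2),dep(n,p,D,C)); pts.setdefault(q,[]).append(ray(n,p,C))
for q,r in pts.items():
    if len(r)>1: print(q,*tri(r))
E
```

```text
[ 0.1859 -0.5173  0.2307] [[ 0.9411  0.338  -0.0002]
 [ 0.338  -0.9411  0.0015]
 [ 0.0003 -0.0015 -1.    ]] 0.08571826068217467
scene {'vertical_fov': 52.89678935884109, 'cx': 283.0883728043581, 'cy': 220.90375191237433, 'world_from_camera': array([[ 0.3607, -0.8038,  0.473 ,  1.0852],
       [ 0.9326,  0.3053, -0.1924, -0.1893],
       [ 0.0103,  0.5106,  0.8598,  0.98  ],
       [ 0.    ,  0.    ,  0.    ,  1.    ]])}
scene balance [166.  244.3] 0.63 [ 0.5147 -0.2791  0.0182]
scene hub_bore [151.9 269.9] 0.9 [ 0.5832 -0.3248  0.0387]
scene end_bore [179.5 200.3] 0.72 [ 0.4088 -0.2135  0.0371]
scene big_stud [258.4 189.5] 0.66 [0.4298 0.0008 0.0068]
scene small_stud [400.3 173.9] 0.95 [0.5584 0.3638 0.0682]
scene clamp_handle [378.8 167.9] 0.7 [0.5863 0.259  0.1757]
scene clamp_hinge [382.7 217.7] 0.76 [0.6567 0.2619 0.0517]
scene lever [161.7 241.9] 0.92 [ 0.5142 -0.286   0.0352]
scene jig [358.1 214. ] 0.82 [0.6078 0.2215 0.019 ]
scene pin [369.6 206.3] 0.64 [0.6041 0.2549 0.0332]
scene wrench [255.3 189.6] 0.78 [ 0.427  -0.0075  0.0068]
scene roll [291.4 285.8] 0.89 [ 0.7277 -0.0
[... 1969 characters left out ...]
lever [ 0.5043 -0.2853  0.0173] [np.float64(0.0026198289405482762), np.float64(0.002619828940548372)]
jig [ 0.6351 -0.0618  0.4052] [np.float64(0.2009168862345731), np.float64(0.20091688623457296)]
pin [0.5948 0.2638 0.0149] [np.float64(0.0002799617432805502), np.float64(0.00027996174328051755)]
roll [ 0.7257 -0.022  -0.0017] [np.float64(0.004356825283102633), np.float64(0.004356825283102716)]
sleeve [ 0.5657 -0.4541 -0.0044] [np.float64(0.0023775336260382076), np.float64(0.0023775336260380762)]
offcut [ 0.783   0.1666 -0.0226] [np.float64(0.001050698724386239), np.float64(0.0010506987243863379)]
jar [0.5659 0.4712 0.0129] [np.float64(0.0026054349913865334), np.float64(0.002605434991386797)]
```

View pics/top0.png

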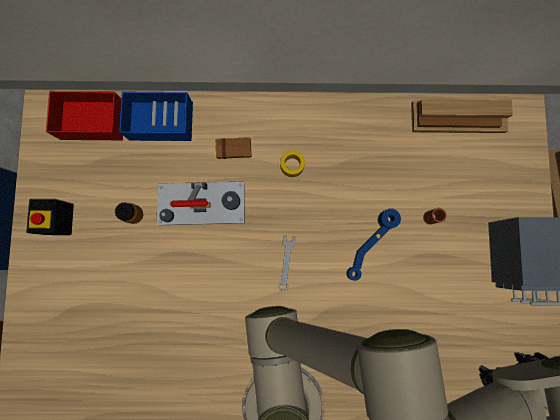

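View pics/scene0.png

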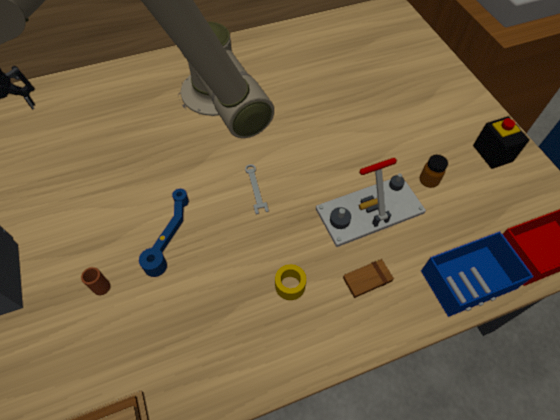

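Run:
```python
from h import *
im,D=optics.get_image("wrist"); C=cal("wrist"); print(C[4]); cv2.imwrite("pics/w0.png",im); s=monitor.observe(); print(s["position"],s["joint_efforts"],s["ft_force"])
```

```text
{'vertical_fov': 71.10789508915705, 'cx': 280.53624177677904, 'cy': 207.07078696732677, 'world_from_camera': array([[ 3.37746994e-01,  8.89342065e-01,  3.08216903e-01,
         2.65707264e-01],
       [-9.41236685e-01,  3.19363767e-01,  1.09910356e-01,
        -4.88291652e-01],
       [-6.85407798e-04, -3.27226948e-01,  9.44945530e-01,
         3.74225999e-01],
       [ 0.00000000e+00,  0.00000000e+00,  0.00000000e+00,
         1.00000000e+00]])}
[ 0.18589016 -0.51762286  0.23131842] [-1.78004131e-03 -4.48320365e+01 -2.31462443e+01 -2.89889676e-04
  5.51414687e-04  2.02451849e-05] [-0.59531936  0.18591441  0.20822197]
```

The top view shows the jig at cols 157–245, rows 182–226, with the red handle at about (188,203). The lever runs from hub (390,218) to boss (353,273), with the yellow dot at about (378,236). The scene view agrees: clamp raised, handle at (378,167). Next I plan a move to a wrist viewpoint over the jig.

```bash
cat >> h.py <<'E'
def plan(P,th,N,s=None):
    "rows from measured pose to TCP P, tool-x heading th (deg), assuming tool down"
    s=s or monitor.observe(); R=np.array(s["tool_rot"]); p0=np.array(s["position"])
    t0=np.degrees(np.arctan2(R[1,0],R[0,0])); dt=((th-t0+180)%360-180); tw=round(-dt/N/180,4)
    t=t0; p=p0.copy()
    for i in range(N):
        a=np.radians(t); M=np.array([[np.cos(a),np.sin(a),0],[np.sin(a),-np.cos(a),0],[0,0,-1]])
        d=p0+(np.array(P)-p0)*(i+1)/N-p; c=np.round(M.T@d*10,3); p=p+M@c/10; t-=tw*180
        print(c.tolist(),end=", ")
    print("\ntwist",tw,"from th",round(t0,2),"max tilt",np.round(R[:,2],4))
E
python3 - <<'E'
from h import *
plan([0.56,0.27,0.29],90,18)
E
```

```text
[0.343, -0.342, -0.033], [0.366, -0.317, -0.032], [0.387, -0.292, -0.033], [0.406, -0.264, -0.032], [0.423, -0.237, -0.033], [0.438, -0.207, -0.033], [0.451, -0.177, -0.032], [0.462, -0.145, -0.033], [0.47, -0.114, -0.032], [0.478, -0.082, -0.033], [0.482, -0.049, -0.033], [0.484, -0.016, -0.032], [0.484, 0.018, -0.033], [0.482, 0.05, -0.032], [0.477, 0.083, -0.033], [0.471, 0.115, -0.033], [0.461, 0.147, -0.032], [0.451, 0.178, -0.033], 
twist -0.0217 from th 19.75 max tilt [ 0.  0. -1.]
```

{"method": "step_arm", "body": {
  "fingers": [-1,-1,-1,-1,-1,-1,-1,-1,-1,-1],
  "travel": [
    [0.343,-0.342,-0.033],
    [0.366,-0.317,-0.032],
    [0.387,-0.292,-0.033],
    [0.406,-0.264,-0.032],
    [0.423,-0.237,-0.033],
    [0.438,-0.207,-0.033],
    [0.451,-0.177,-0.032],
    [0.462,-0.145,-0.033],
    [0.47,-0.114,-0.032],
    [0.478,-0.082,-0.033]
  ],
  "twist": [-0.0217,-0.0217,-0.0217,-0.0217,-0.0217,-0.0217,-0.0217,-0.0217,-0.0217,-0.0217]
}}

```text
time_s: 2.9
position: [0.3942, -0.0785, 0.2642]
tool_rot: [[0.516, 0.857, 0.001], [0.857, -0.516, -0.0], [0.0, 0.001, -1.0]]
ft_force: [-0.4, -0.3, -0.2]
grip_width: 0.0854
gripper_force: 0.0
```

{"method": "step_arm", "body": {
  "fingers": [-1,-1,-1,-1,-1,-1,-1,-1,-1,-1],
  "travel": [
    [0.482,-0.049,-0.033],
    [0.484,-0.016,-0.032],
    [0.484,0.018,-0.033],
    [0.482,0.05,-0.032],
    [0.477,0.083,-0.033],
    [0.471,0.115,-0.033],
    [0.461,0.147,-0.032],
    [0.451,0.178,-0.033],
    [0,0,0],
    [0,0,0]
  ],
  "twist": [-0.0217,-0.0217,-0.0217,-0.0217,-0.0217,-0.0217,-0.0217,-0.0217,0,0]
}}

```text
time_s: 4.15
position: [0.5598, 0.2697, 0.2898]
tool_rot: [[-0.001, 1.0, -0.001], [1.0, 0.001, -0.0], [-0.0, -0.001, -1.0]]
ft_force: [0.8, 0.5, 0.6]
grip_width: 0.0852
gripper_force: 0.0
```

```bash
cat > look.py <<'E'
from h import *; import sys,pickle
np.set_printoptions(precision=4,suppress=True)
tag=sys.argv[1]; qs=sys.argv[2].split(",")
s=monitor.observe(); print(s["position"],s["time_s"],s["ft_force"],s["q"])
C=cal("wrist"); im,D=optics.get_image("wrist"); cv2.imwrite(f"pics/{tag}.png",im)
R={}
for q in qs:
    for r in models.landmark_of("wrist",q)[:1]:
        p=r["point"]; R[q]=ray("wrist",p,C); print(q,np.round(p,1),round(r["confidence"],2),dep("wrist",p,D,C))
pickle.dump((C,R,im,D),open(tag+".pkl","wb"))
if len(sys.argv)>3:
    B=pickle.load(open(sys.argv[3]+".pkl","rb"))[1]
    for q in R:
        if q in B: print("TRI",q,*tri([R[q],B[q]]))
E
python3 look.py w1 big_stud,small_stud,clamp_handle,clamp_hinge,jig,pin
```

```text
[0.5598 0.2697 0.2898] 4.15 [0.811  0.4687 0.5593] [14.8278 27.67   55.1698 -0.0161 97.1944 14.7873]
small_stud [282.2 100.7] 0.84 [0.5619 0.36   0.0703]
clamp_handle [298.7 208.6] 0.69 [0.5763 0.2669 0.1824]
clamp_hinge [348.4 181.2] 0.59 [0.6461 0.264  0.0694]
jig [283.2   9.2] 0.68 [0.5626 0.4471 0.0855]
pin [305.6 176.5] 0.63 [0.5818 0.2963 0.1813]
```

View pics/w1.png

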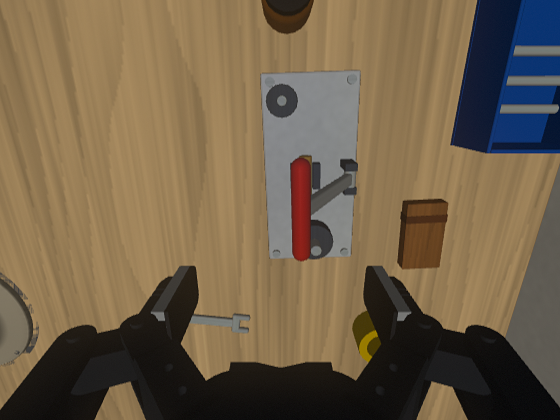

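Run:
```python
from h import *
plan([0.53,0.24,0.34],90,3)
```

```text
[-0.098, -0.1, -0.166], [-0.099, -0.1, -0.165], [-0.098, -0.099, -0.166], 
twist 0.0 from th 90.02 max tilt [ 3.e-04  1.e-04 -1.e+00]
```

Wrist view: red handle spans (301,158)–(301,260), its bar joins at about (308,209), small stud at (282,100), big stud top at about (316,251). I'll take a second viewpoint to triangulate.

{"method": "step_arm", "body": {
  "fingers": [-1,-1,-1,-1],
  "travel": [
    [-0.098,-0.1,-0.166],
    [-0.099,-0.1,-0.165],
    [-0.098,-0.099,-0.166],
    [0,0,0]
  ],
  "twist": [0,0,0,0]
}}

```text
time_s: 5.0
position: [0.5298, 0.2399, 0.3423]
tool_rot: [[-0.0, 1.0, 0.004], [1.0, 0.0, 0.001], [0.001, 0.004, -1.0]]
ft_force: [0.1, -1.0, -0.3]
grip_width: 0.0856
gripper_force: 0.0
```

```bash
python3 look.py w2 big_stud,small_stud,clamp_handle,clamp_hinge,jig,pin w1
python3 - <<'E'
from h import *; import pickle
np.set_printoptions(precision=4,suppress=True)
rs=[];st=[]
for t in ["w1","w2"]:
    C,R,im,D=pickle.load(open(t+".pkl","rb"))
    b,g,r=[im[...,i].astype(int) for i in range(3)]
    m=((r>110)&(g<60)&(b<60)).astype(np.uint8)
    n,l,stt,c=cv2.connectedComponentsWithStats(m); k=1+np.argmax(stt[1:,4]); print(t,stt[k])
    (cx,cy),(w,h),a=cv2.minAreaRect(np.argwhere(l==k)[:,::-1].astype(np.float32)); print(cx,cy,w,h,a)
    rs.append(ray("w",(cx,cy),C))
    v,u=np.nonzero(cv2.erode((l==k).astype(np.uint8),np.ones((5,5))))
    P=np.array([dep("w",(x,y),D,C) for x,y in zip(u[::7],v[::7])]); 
    top=P[P[:,2]>np.percentile(P[:,2],60)]; print("top z",np.percentile(P[:,2],[10,50,95]),"ycross",P[:,1].min(),P[:,1].max()); k=np.polyfit(P[:,1],P[:,0],1); print("dx/dy",k)
print("handle tri",*tri(rs))
E
```

```text
[0.5298 0.2399 0.3423] 5.0 [ 0.0775 -0.9675 -0.2831] [ 12.7048  22.3059  55.6046  -0.0004 101.8436  12.6817]
big_stud [334.2 216.6] 0.6 [0.6124 0.1666 0.0705]
small_stud [299.7  77.5] 0.73 [0.5561 0.3597 0.0696]
clamp_handle [323.2 167.7] 0.66 [0.5753 0.2638 0.1817]
clamp_hinge [364.4 152.3] 0.66 [0.6524 0.2615 0.059 ]
jig [318.8 168.2] 0.87 [0.5711 0.2627 0.1789]
pin [320.9 149.3] 0.6 [0.5722 0.2827 0.1802]
TRI small_stud [0.5605 0.362  0.0258] [np.float64(0.0020655916739828906), np.float64(0.0020655916739829917)]
TRI clamp_handle [0.5777 0.2605 0.1645] [np.float64(0.0002154976235468644), np.float64(0.00021549762354664104)]
TRI clamp_hinge [0.6462 0.2647 0.0754] [np.float64(0.0015765800154369522), np.float64(0.0015765800154368536)]
TRI jig [0.5433 0.3324 0.5005] [np.float64(0.016662298349627208), np.float64(0.016662298349627194)]
TRI pin [0.5943 0.2612 0.0298] [np.float64(0.0009240799256060486), np.float64(0.0009240799256058761)]
w1 [ 293  161   15  100 1410]
299.9999694824219 210.49996948242188 13.999998092651367 98.99998474121094 0.0
top z [0.1812 0.1821 0.1826] ycross 0.21861163650431487 0.3079854745353516
dx/dy [-0.0326  0.5865]
w2 [ 319  122   14   91 1113]
325.6163635253906 167.01861572265625 12.564921379089355 90.07081604003906 0.9548412561416626
top z [0.1812 0.182  0.1826] ycross 0.218257343996327 0.30684505450672717
dx/dy [-0.0303  0.5857]
handle tri [0.5778 0.2645 0.1809] [np.float64(0.00013834981779371552), np.float64(0.00013834981779353803)]
```

View pics/w2.png

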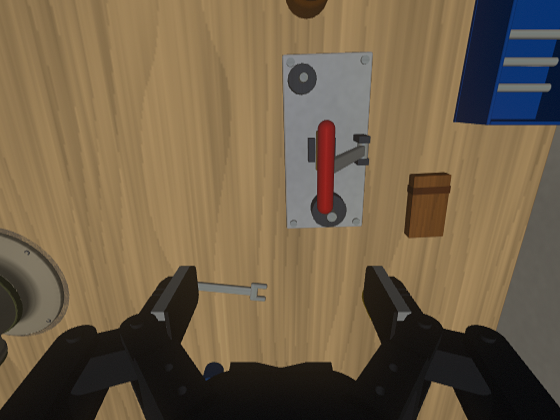

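Handle centre is about (0.5775, 0.263, 0.173) and the jig yaw is about 1.8°, with the hinge near (0.654, 0.264, 0.048); the radius works out at 0.147, which matches. I'll descend and grip the handle on the −y side of its bar.

{"method": "step_arm", "body": {
  "fingers": [-1,-1,-1,-1,-1,-1,-1,-1],
  "travel": [
    [-0.02,0.12,0.35],
    [-0.02,0.12,0.35],
    [-0.02,0.12,0.35],
    [-0.02,0.117,0.35],
    [0,0,0],
    [0,0,0.25],
    [0,0,0.25],
    [0,0,0]
  ],
  "twist": [0,0,0,-0.01,0,0,0,0],
  "force": 25
}}

```text
time_s: 6.35
position: [0.5773, 0.2327, 0.1499]
tool_rot: [[-0.032, 0.999, -0.001], [0.999, 0.032, -0.0], [-0.0, -0.001, -1.0]]
ft_force: [-0.6, 0.0, 0.4]
grip_width: 0.0853
gripper_force: 0.0
```

{"method": "step_arm", "body": {
  "fingers": [1,1,1,1,1,1,1,1],
  "travel": [
    [0,0,0],
    [0,0,0],
    [0,0,0],
    [0,0,0],
    [0,0,0],
    [0,0,0],
    [0,0,0],
    [0,0,0]
  ],
  "twist": [0,0,0,0,0,0,0,0],
  "force": 25
}}

```text
time_s: 7.35
position: [0.5779, 0.2325, 0.15]
tool_rot: [[-0.033, 0.999, 0.0], [0.999, 0.033, 0.0], [0.0, 0.0, -1.0]]
ft_force: [-1.6, -0.1, 5.4]
grip_width: 0.0168
gripper_force: 24.8
```

{"method": "step_arm", "body": {
  "fingers": [1,1,1,1,1,1],
  "travel": [
    [0,-0.133,0.093],
    [0,-0.115,0.1],
    [0,-0.103,0.111],
    [0,-0.091,0.121],
    [0,-0.078,0.13],
    [0,0,0]
  ],
  "twist": [0,0,0,0,0,0]
}}

```text
time_s: 8.1
position: [0.5256, 0.2308, 0.0934]
tool_rot: [[-0.033, 0.999, -0.001], [0.999, 0.033, -0.0], [-0.0, -0.001, -1.0]]
ft_force: [1.7, -0.5, -2.9]
grip_width: 0.0169
gripper_force: 25.5
```

{"method": "step_arm", "body": {
  "fingers": [1,1,1,1,1,1],
  "travel": [
    [0,-0.064,0.138],
    [0,-0.049,0.144],
    [0,-0.034,0.148],
    [0,-0.016,0.125],
    [0,-0.006,0.11],
    [0,0,0]
  ],
  "twist": [0,0,0,0,0,0]
}}

```text
time_s: 8.85
position: [0.5078, 0.2302, 0.0266]
tool_rot: [[-0.033, 0.999, -0.004], [0.999, 0.033, -0.001], [-0.0, -0.004, -1.0]]
ft_force: [-5.7, -0.1, -0.8]
grip_width: 0.0171
gripper_force: 27.7
```

{"method": "step_arm", "body": {
  "fingers": [1,1,1],
  "travel": [
    [0,0,0.02],
    [0,0,0.02],
    [0,0,0]
  ],
  "twist": [0,0,0]
}}

```text
time_s: 9.22
position: [0.5077, 0.2303, 0.0235]
tool_rot: [[-0.033, 0.999, -0.003], [0.999, 0.033, -0.0], [-0.0, -0.003, -1.0]]
ft_force: [-7.6, -0.3, -0.9]
grip_width: 0.0172
gripper_force: 27.9
```

{"method": "step_arm", "body": {
  "fingers": [1,1,1,1],
  "travel": [
    [0,-0.01,0.02],
    [0,0,0.02],
    [0,0,0.02],
    [0,0,0]
  ],
  "twist": [0,0,0,0]
}}

```text
time_s: 9.72
position: [0.5077, 0.2303, 0.0187]
tool_rot: [[-0.033, 0.999, -0.0], [0.999, 0.033, -0.0], [-0.0, -0.0, -1.0]]
ft_force: [-8.4, -0.6, 9.0]
grip_width: 0.0173
gripper_force: 28.7
```

{"method": "step_arm", "body": {
  "fingers": [0.45,0.45,0.45,0.45,0.45,0.45,0.45,-0.2,-1,-1],
  "travel": [
    [0,0,0],
    [0,0,0],
    [0,0,0],
    [0,0,-0.05],
    [0,0,-0.1],
    [0,0,-0.1],
    [0,0,-0.25],
    [0,0,-0.5],
    [-0.2,0,-0.5],
    [-0.2,0,-0.5]
  ],
  "twist": [0,0,0,0,0,0,0,0,0,0]
}}

```text
time_s: 10.98
position: [0.5089, 0.1899, 0.2201]
tool_rot: [[-0.033, 0.999, 0.001], [0.999, 0.033, 0.0], [0.0, 0.001, -1.0]]
ft_force: [0.6, -0.1, -0.1]
grip_width: 0.0767
gripper_force: 0.0
```

{"method": "step_arm", "body": {
  "fingers": [-1,-1,-1,-1],
  "travel": [
    [0.2,0.25,-0.5],
    [0.2,0.25,-0.3],
    [0.2,0,0],
    [0,0,0]
  ],
  "twist": [0,0,0,0]
}}

```text
time_s: 11.48
position: [0.5562, 0.2529, 0.2967]
tool_rot: [[-0.034, 0.999, -0.002], [0.999, 0.034, -0.0], [-0.0, -0.002, -1.0]]
ft_force: [-0.2, 0.0, -0.6]
grip_width: 0.0856
gripper_force: 0.0
```

```bash
python3 look.py w3 big_stud,small_stud,clamp_handle,clamp_hinge,pin
python3 - <<'E'
from h import *; import pickle
np.set_printoptions(precision=4,suppress=True)
C,R,im,D=pickle.load(open("w3.pkl","rb"))
b,g,r=[im[...,i].astype(int) for i in range(3)]
m=((r>90)&(g<60)&(b<60)).astype(np.uint8)
n,l,stt,c=cv2.connectedComponentsWithStats(m); k=1+np.argmax(stt[1:,4]); print(stt[k])
v,u=np.nonzero(cv2.erode((l==k).astype(np.uint8),np.ones((5,5))))
P=np.array([dep("w",(x,y),D,C) for x,y in zip(u[::5],v[::5])]);print(np.percentile(P,[5,50,95],axis=0),np.polyfit(P[:,1],P[:,0],1))
E
```

```text
[0.5562 0.2529 0.2967] 11.475 [-0.2061  0.0119 -0.5693] [13.3564 26.4221 56.1687  0.0058 97.5314 11.3834]
big_stud [316.2 239. ] 0.9 [0.6084 0.1652 0.07  ]
small_stud [287.5  88. ] 0.87 [0.5606 0.3574 0.0706]
clamp_handle [243.3 165.8] 0.72 [0.5068 0.2613 0.0568]
clamp_hinge [355.1 171.1] 0.71 [0.6547 0.2591 0.0559]
pin [307.8 162.6] 0.8 [0.5917 0.2676 0.0522]
[237 128  15  75 868]
[[0.5025 0.2211 0.0556]
 [0.5075 0.2629 0.0566]
 [0.5116 0.3004 0.0572]] [-0.0346  0.5163]
```

View pics/w3.png

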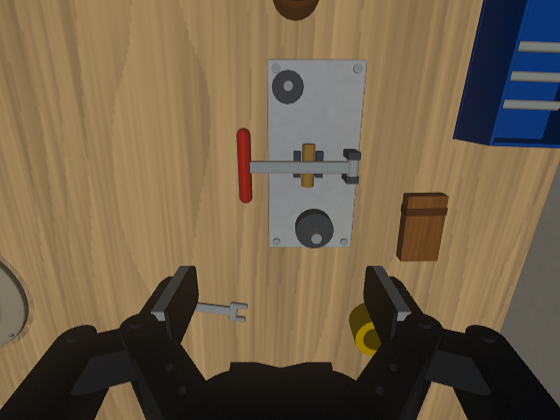

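Handle top is at z 0.057, so its centre is at 0.048: the clamp is fully down, bar over the brass pin at (308,165), studs at (316,238) and (288,87). Next is the lever.

Run:
```python
from h import *
plan([0.465,-0.25,0.29],136,12)
```

```text
[-0.415, -0.09, 0.006], [-0.409, -0.116, 0.006], [-0.4, -0.143, 0.007], [-0.39, -0.167, 0.006], [-0.379, -0.193, 0.006], [-0.365, -0.216, 0.006], [-0.352, -0.239, 0.007], [-0.335, -0.261, 0.006], [-0.317, -0.282, 0.006], [-0.299, -0.302, 0.006], [-0.279, -0.32, 0.007], [-0.258, -0.338, 0.006], 
twist -0.0204 from th 91.83 max tilt [-8.e-04 -3.e-04 -1.e+00]
```

{"method": "step_arm", "body": {
  "fingers": [-1,-1,-1,-1,-1,-1,-1,-1,-1,-1],
  "travel": [
    [-0.415,-0.09,0.006],
    [-0.409,-0.116,0.006],
    [-0.4,-0.143,0.007],
    [-0.39,-0.167,0.006],
    [-0.379,-0.193,0.006],
    [-0.365,-0.216,0.006],
    [-0.352,-0.239,0.007],
    [-0.335,-0.261,0.006],
    [-0.317,-0.282,0.006],
    [-0.299,-0.302,0.006]
  ],
  "twist": [-0.0204,-0.0204,-0.0204,-0.0204,-0.0204,-0.0204,-0.0204,-0.0204,-0.0204,-0.0204]
}}

```text
time_s: 13.02
position: [0.4801, -0.1674, 0.2915]
tool_rot: [[-0.625, 0.781, 0.0], [0.781, 0.625, -0.0], [-0.0, 0.0, -1.0]]
ft_force: [0.3, -0.1, -0.6]
grip_width: 0.0853
gripper_force: 0.0
```

{"method": "step_arm", "body": {
  "fingers": [-1,-1,-1,-1],
  "travel": [
    [-0.279,-0.32,0.007],
    [-0.258,-0.338,0.006],
    [0,0,0],
    [0,0,0]
  ],
  "twist": [-0.0204,-0.0204,0,0]
}}

```text
time_s: 13.52
position: [0.4654, -0.2491, 0.2902]
tool_rot: [[-0.718, 0.696, -0.0], [0.696, 0.718, 0.0], [0.0, 0.0, -1.0]]
ft_force: [0.5, 0.6, 0.2]
grip_width: 0.0854
gripper_force: 0.0
```

```bash
cat > lev.py <<'E'
from h import *; import sys,pickle
np.set_printoptions(precision=4,suppress=True)
C,R,im,D=pickle.load(open(sys.argv[1]+".pkl","rb"))
hsv=cv2.cvtColor(im,cv2.COLOR_BGR2HSV)
m=cv2.inRange(hsv,(100,120,40),(125,255,255))
n,l,st,c=cv2.connectedComponentsWithStats(m); k=1+np.argmax(st[1:,4]); print("blue",st[k])
v,u=np.nonzero(cv2.erode((l==k).astype(np.uint8),np.ones((3,3))))
f,cx,cy,T,_=C; d=D[v,u]; ok=d>0
P=(T[:3,:3]@np.stack([(u-cx)/f*d,-(v-cy)/f*d,-d])).T[ok]+T[:3,3]
y=cv2.inRange(hsv,(22,130,120),(35,255,255)); 
n,l,st,c=cv2.connectedComponentsWithStats(y)
for i in range(1,n):
    if st[i,4]>4: 
        q=c[i]; print("yellow",q,st[i,4],dep("w",q,D,C))
z=P[:,2]; print("zpct",np.percentile(z,[5,50,95]))
off=float(sys.argv[2]) if len(sys.argv)>2 else 0
A=P[(z>off+.030)&(z<off+.0385)]; H=P[z>off+.045]
print("hub top centroid",H.mean(0),len(H))
# arm direction: PCA of straight part near yellow/balance, iteratively
b=R["balance"]; o,dd=b; b=o+dd*(off+.036-o[2])/dd[2]; print("bal ray@36",b)
c0=b[:2]
for it in range(4):
    s=A[np.linalg.norm(A[:,:2]-c0,axis=1)<.032][:,:2]; mu=s.mean(0); w,V=np.linalg.eigh(np.cov((s-mu).T)); ax=V[:,1]; ax*=np.sign(ax@(mu-H.mean(0)[:2]))
    c0=mu+ax*(ax@(b[:2]-mu))
print("arm dir deg",np.degrees(np.arctan2(ax[1],ax[0])),"yaw",np.degrees(np.arctan2(ax[1],ax[0]))-90,"centreline pt",c0, "n",len(s))
E
python3 look.py w4 balance,hub_bore,end_bore,lever; python3 lev.py w4
```

```text
[ 0.4654 -0.2491  0.2902] 13.525 [0.5082 0.5532 0.21  ] [-41.0323  17.5032  71.1349   0.0143  91.3793 -86.9082]
balance [278.8 202.6] 0.96 [ 0.4972 -0.282   0.0365]
hub_bore [288.  235.5] 0.93 [ 0.5384 -0.3038  0.0505]
end_bore [259.  106.3] 0.8 [ 0.3853 -0.2116  0.0009]
lever [281.1 197.4] 0.73 [ 0.4939 -0.2743  0.0366]
blue [ 245   92   46  139 2114]
yellow [532.9662 193.3097] 1272 [ 0.7479 -0.0098  0.0231]
yellow [281.3061 205.9388] 49 [ 0.5031 -0.2828  0.0373]
zpct [0.0353 0.0368 0.041 ]
hub top centroid [nan nan nan] 0
bal ray@36 [ 0.4973 -0.2821  0.036 ]
arm dir deg nan yaw nan centreline pt [nan nan] n 0lev.py:18: RuntimeWarning: Mean of empty slice.
  print("hub top centroid",H.mean(0),len(H))
  ret = um.true_divide(
lev.py:23: RuntimeWarning: Mean of empty slice.
  s=A[np.linalg.norm(A[:,:2]-c0,axis=1)<.032][:,:2]; mu=s.mean(0); w,V=np.linalg.eigh(np.cov((s-mu).T)); ax=V[:,1]; ax*=np.sign(ax@(mu-H.mean(0)[:2]))
  avg = a.mean(axis, **keepdims_kw)
lev.py:23: RuntimeWarning: Degrees of freedom <= 0 for slice
  s=A[np.linalg.norm(A[:,:2]-c0,axis=1)<.032][:,:2]; mu=s.mean(0); w,V=np.linalg.eigh(np.cov((s-mu).T)); ax=V[:,1]; ax*=np.sign(ax@(mu-H.mean(0)[:2]))
  c *= np.true_divide(1, fact)
  c *= np.true_divide(1, fact)
```

View pics/w4.png

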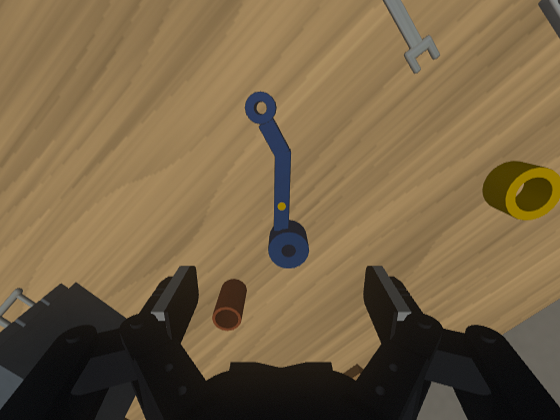

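Wrist view: hub hole at (289,249), boss hole at (261,107), yellow dot at (281,206). I'll fit the lever pose from these three points.

```bash
cat > fit.py <<'E'
from h import *; import pickle
np.set_printoptions(precision=4,suppress=True)
L=np.array([[0,0],[11.5,-64],[-30,132]])/1000
def fit(W,L=L):
    W=np.array(W)[:,:2]; a=W.mean(0);b=L.mean(0)
    z=((W-a)@[1,1j]); l=((L-b)@[1,1j]); k=(z*l.conj()).sum(); yaw=np.angle(k); c,s=np.cos(yaw),np.sin(yaw); R=np.array([[c,-s],[s,c]])
    o=a-R@b; return o,np.degrees(yaw),((R@L.T).T+o-W)*1000
def holes(im,box,zt,C,D=None,dark=True):
    pass
E
python3 - <<'E'
from fit import *
C,R,im,D=pickle.load(open("w4.pkl","rb"))
W=[atz("w",p,z,C) for p,z in [((281.3,205.9),.036),((289,249.5),.05),((261,106.5),.04)]]
print(np.array(W)); print(fit(W)); 
for p in [(281,215),(278,240),(300,248),(250,100)]: print(p,dep("w",p,D,C), cv2.cvtColor(im,cv2.COLOR_BGR2HSV)[p[1],p[0]])
cv2.imwrite("pics/c4.png",cv2.resize(im[85:275,220:340],None,fx=3,fy=3,interpolation=cv2.INTER_CUBIC))
E
```

```text
[[ 0.5034 -0.283   0.036 ]
 [ 0.5558 -0.3183  0.05  ]
 [ 0.3889 -0.208   0.04  ]]
(array([ 0.503 , -0.2816]), np.float64(44.466811988274166), array([[-0.3903,  1.4017],
       [ 0.2369, -0.9424],
       [ 0.1534, -0.4593]]))
(281, 215) [ 0.5128 -0.2928  0.0367] [110 127  86]
(278, 240) [ 0.5336 -0.319   0.0503] [109 134  84]
(300, 248) [ 0.5649 -0.305   0.0505] [110 129  83]
(250, 100) [ 0.3739 -0.2124  0.0401] [110 129  93]
```

View pics/c4.png

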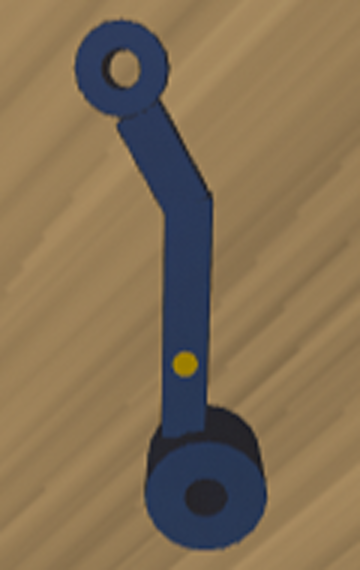

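Crop: hub hole at (288.7,250.7), boss at (260.7,107.7), dot at (281.7,206.3). I'll take a second, closer view before grasping.

Run:
```python
from h import *
plan([0.480,-0.26,0.18],134.5,3)
```

```text
[-0.06, 0.006, 0.368], [-0.06, 0.007, 0.368], [-0.061, 0.007, 0.368], 
twist 0.0027 from th 135.98 max tilt [ 2.e-04 -2.e-04 -1.e+00]
```

{"method": "step_arm", "body": {
  "fingers": [-1,-1,-1,-1],
  "travel": [
    [-0.06,0.006,0.368],
    [-0.06,0.007,0.368],
    [-0.061,0.007,0.368],
    [0,0,0]
  ],
  "twist": [0.0027,0.0027,0.0027,0]
}}

```text
time_s: 14.28
position: [0.4793, -0.2598, 0.1779]
tool_rot: [[-0.701, 0.713, -0.004], [0.713, 0.701, 0.003], [0.005, -0.0, -1.0]]
ft_force: [1.0, -0.5, 0.4]
grip_width: 0.0853
gripper_force: 0.0
```

```bash
python3 look.py w5 balance,hub_bore,end_bore,lever w4
python3 - <<'E'
from fit import *
C,R,im,D=pickle.load(open("w5.pkl","rb"))
C4=pickle.load(open("w4.pkl","rb"))[0]
hsv=cv2.cvtColor(im,cv2.COLOR_BGR2HSV)
y=cv2.inRange(hsv,(22,130,90),(35,255,255)); n,l,st,c=cv2.connectedComponentsWithStats(y)
best=min(range(1,n),key=lambda i:abs(st[i,4]-110)); print(c[best],st[best,4])
print("dot tri",*tri([ray("w",c[best],C),ray("w",(281.5,206.1),C4)]), atz("w",c[best],.036,C))
# arm edges: blue points with depth
m=cv2.inRange(hsv,(100,90,50),(120,255,255)); v,u=np.nonzero(m); f,cx,cy,T,_=C; d=D[v,u]
P=(T[:3,:3]@np.stack([(u-cx)/f*d,-(v-cy)/f*d,-d])).T+T[:3,3]
b=atz("w",c[best],.036,C)
A=P[(abs(P[:,2]-.0365)<.002)&(np.linalg.norm(P[:,:2]-b[:2],axis=1)<.03)]
r=cv2.minAreaRect((A[:,:2]*1e4).astype(np.float32)); mu=A[:,:2].mean(0); w,V=np.linalg.eigh(np.cov((A[:,:2]-mu).T)); print(len(A),mu,np.degrees(np.arctan2(V[1,1],V[0,1])),r)
for zz,nm in [(.050,"hub"),(.040,"boss")]:
    B=P[(abs(P[:,2]-zz-.0005)<.0015)]; 
    if len(B)>30: print(nm,cv2.minEnclosingCircle((B[:,:2]*1e3).astype(np.float32)),len(B))
cv2.imwrite("pics/c5.png",im)
E
```

```text
[ 0.4793 -0.2598  0.1779] 14.275 [ 1.0088 -0.5025  0.365 ] [-40.9116  24.004   80.0866  -0.001   76.2018 -85.4099]
balance [294.2 266.4] 0.7 [ 0.5416 -0.3018  0.0504]
hub_bore [292.6 264.1] 0.97 [ 0.5387 -0.3012  0.0501]
end_bore [247.4  90.8] 0.96 [ 0.3859 -0.2117  0.0001]
lever [277.  215.3] 0.73 [ 0.4925 -0.2774  0.0366]
TRI balance [ 0.4486 -0.2281  0.2537] [np.float64(0.0038961540309055587), np.float64(0.003896154030905432)]
TRI hub_bore [ 0.5448 -0.3078  0.0345] [np.float64(0.001034360857440961), np.float64(0.0010343608574409082)]
TRI end_bore [ 0.3848 -0.2122 -0.0102] [np.float64(4.824947507270975e-05), np.float64(4.8249475072711806e-05)]
TRI lever [ 0.4848 -0.2673  0.0715] [np.float64(0.001278383019660482), np.float64(0.0012783830196604691)]
[280.2632 225.9158] 95
dot tri [ 0.5025 -0.2823  0.0401] [np.float64(0.0003367451807398887), np.float64(0.00033674518073984497)] [ 0.5034 -0.2836  0.036 ]
917 [ 0.5028 -0.2828] 134.8491821994475 ((5032.1572265625, -2835.4013671875), (205.6319122314453, 593.8238525390625), 45.08480453491211)
hub ((555.554931640625, -320.07965087890625), 29.285552978515625) 1710
boss ((429.3892822265625, -236.62332153320312), 66.70035552978516) 1196
```

Run:
```python
from h import *
plan([0.5033,-0.283,0.12],135,3)
```

```text
[-0.106, 0.003, 0.205], [-0.106, 0.003, 0.205], [-0.106, 0.003, 0.205], 
twist -0.001 from th 134.49 max tilt [ 0.0023 -0.002  -1.    ]
```

{"method": "step_arm", "body": {
  "fingers": [-1,-1,-1,-1,-1,-1,-1,-1,-1],
  "travel": [
    [-0.106,0.003,0.205],
    [-0.106,0.003,0.205],
    [-0.106,0.003,0.205],
    [0,0,0.25],
    [0,0,0.25],
    [0,0,0.25],
    [0,0,0.25],
    [0,0,0.1],
    [0,0,0]
  ],
  "twist": [-0.001,-0.001,-0.001,0,0,0,0,0,0]
}}

```text
time_s: 15.65
position: [0.5031, -0.2829, 0.0087]
tool_rot: [[-0.707, 0.707, 0.0], [0.707, 0.707, -0.0], [-0.0, 0.0, -1.0]]
ft_force: [0.4, -0.5, 0.4]
grip_width: 0.085
gripper_force: 0.0
```

{"method": "step_arm", "body": {
  "fingers": [-1],
  "travel": [
    [0,0,0]
  ],
  "twist": [0]
}}

```text
time_s: 15.78
position: [0.5034, -0.2832, 0.0095]
tool_rot: [[-0.707, 0.707, 0.002], [0.707, 0.707, -0.001], [-0.002, 0.0, -1.0]]
ft_force: [0.4, -0.2, -0.0]
grip_width: 0.0854
gripper_force: 0.0
```

{"method": "step_arm", "body": {
  "fingers": [-1,-0.5,0,0.3,1,1,1,1,1,1],
  "travel": [
    [0,0,0.05],
    [0,0,0],
    [0,0,0],
    [0,0,0],
    [0,0,0],
    [0,0,0],
    [0,0,0],
    [0,0,0],
    [0,0,0],
    [0,0,0]
  ],
  "twist": [0,0,0,0,0,0,0,0,0,0],
  "force": 80
}}

```text
time_s: 17.02
position: [0.5028, -0.2829, 0.0037]
tool_rot: [[-0.707, 0.707, 0.0], [0.707, 0.707, -0.0], [-0.0, -0.0, -1.0]]
ft_force: [-3.3, 0.2, 4.7]
grip_width: 0.0208
gripper_force: 79.9
```

{"method": "step_arm", "body": {
  "fingers": [1,1,1,1,1,1,1,1,1,1],
  "travel": [
    [0,0,-0.05],
    [0,0,-0.1],
    [0,0,-0.2],
    [0,0,-0.3],
    [0,0,-0.4],
    [0,0,-0.4],
    [0,0,-0.4],
    [0,0,-0.25],
    [0,0,0],
    [0,0,0]
  ],
  "twist": [0,0,0,0,0,0,0,0,0,0]
}}

```text
time_s: 18.27
position: [0.5022, -0.2822, 0.2116]
tool_rot: [[-0.707, 0.707, -0.002], [0.707, 0.707, 0.002], [0.003, -0.0, -1.0]]
ft_force: [-0.1, 0.4, -9.3]
grip_width: 0.021
gripper_force: 79.0
```

Run:
```python
from h import *
s=monitor.observe(); print(s["position"],s["ft_force"],s["wrist_torque"],s["grip_width"])
# jig pose from stud landmarks (depth-top at known z .07) over wrist views
import pickle
from fit import fit
for t in ["w1","w2","w3"]:
    C,R,im,D=pickle.load(open(t+".pkl","rb"))
    for q in ["big_stud","small_stud"]:
        if q in R: o,d=R[q]; print(t,q,(o+d*(.07-o[2])/d[2]).round(4))
for t,bx in [("w2",(318,190,32,45)),("w3",(292,205,45,48)),("w2",(285,60,35,38)),("w3",(270,68,36,38)),("w1",(264,82,36,38))]:
    C,R,im,D=pickle.load(open(t+".pkl","rb")); x,y,w,h=bx
    f,cx,cy,T,_=C; v,u=np.mgrid[y:y+h,x:x+w]; v=v.ravel();u=u.ravel(); d=D[v,u]
    P=(T[:3,:3]@np.stack([(u-cx)/f*d,-(v-cy)/f*d,-d])).T+T[:3,3]
    a=abs(P[:,2]-.070)<.003; b=abs(P[:,2]-.045)<.002
    for nm,k in (("tip",a),("seat",b)):
        if k.sum()>4: c,r=cv2.minEnclosingCircle((P[k][:,:2]*1e3).astype(np.float32)); print(t,nm,np.round(c,1),round(r,1),P[k].mean(0).round(4),k.sum())
```

```text
[ 0.50221157 -0.28220571  0.21163434] [-0.08519521  0.40047621 -9.2703905 ] [ 0.02220765 -0.0028144   0.02189552] 0.020961574570815225
w1 small_stud [0.5619 0.3601 0.07  ]
w2 big_stud [0.6125 0.1664 0.07  ]
w2 small_stud [0.5561 0.3597 0.07  ]
w3 big_stud [0.6084 0.1652 0.07  ]
w3 small_stud [0.5607 0.3575 0.07  ]
w2 tip [608.6 165.8] 7.6 [0.6083 0.1661 0.0703] 79
w2 seat [609.6 165. ] 27.5 [0.6161 0.1619 0.0454] 429
w3 tip [608.3 166.1] 7.5 [0.6082 0.1663 0.07  ] 91
w3 seat [608.5 165.3] 27.9 [0.6078 0.1678 0.0453] 866
w2 tip [560.8 359.8] 5.6 [0.5607 0.3597 0.0702] 69
w2 seat [561.  359.9] 19.8 [0.5605 0.3598 0.0454] 585
w3 tip [560.9 360. ] 5.7 [0.5608 0.3599 0.0701] 85
w3 seat [561.  360.1] 19.8 [0.5608 0.36   0.0453] 724
w1 tip [560.8 360. ] 5.8 [0.5608 0.36   0.0702] 86
w1 seat [561. 360.] 19.8 [0.5608 0.3603 0.0453] 731
```

Run:
```python
from h import *
plan([0.595,0.2292,0.2],91.8,18)
```

```text
[0.164, 0.237, 0.006], [0.175, 0.231, 0.007], [0.183, 0.223, 0.006], [0.193, 0.214, 0.007], [0.202, 0.207, 0.006], [0.21, 0.198, 0.007], [0.218, 0.19, 0.006], [0.226, 0.179, 0.007], [0.233, 0.171, 0.006], [0.24, 0.16, 0.007], [0.247, 0.15, 0.006], [0.252, 0.14, 0.007], [0.259, 0.129, 0.006], [0.263, 0.119, 0.006], [0.268, 0.107, 0.007], [0.272, 0.096, 0.006], [0.277, 0.084, 0.007], [0.279, 0.073, 0.006], 
twist 0.0133 from th 135.01 max tilt [-0.0025  0.0022 -1.    ]
```

{"method": "step_arm", "body": {
  "fingers": [1,1,1,1,1,1,1,1,1,1],
  "travel": [
    [0.164,0.237,0.006],
    [0.175,0.231,0.007],
    [0.183,0.223,0.006],
    [0.193,0.214,0.007],
    [0.202,0.207,0.006],
    [0.21,0.198,0.007],
    [0.218,0.19,0.006],
    [0.226,0.179,0.007],
    [0.233,0.171,0.006],
    [0.24,0.16,0.007]
  ],
  "twist": [0.0133,0.0133,0.0133,0.0133,0.0133,0.0133,0.0133,0.0133,0.0133,0.0133]
}}

```text
time_s: 19.52
position: [0.5538, 0.0024, 0.205]
tool_rot: [[-0.358, 0.934, -0.003], [0.934, 0.358, 0.001], [0.002, -0.003, -1.0]]
ft_force: [-0.2, -0.1, -8.5]
grip_width: 0.0206
gripper_force: 79.2
```

{"method": "step_arm", "body": {
  "fingers": [1,1,1,1,1,1,1,1,1,1],
  "travel": [
    [0.247,0.15,0.006],
    [0.252,0.14,0.007],
    [0.259,0.129,0.006],
    [0.263,0.119,0.006],
    [0.268,0.107,0.007],
    [0.272,0.096,0.006],
    [0.277,0.084,0.007],
    [0.279,0.073,0.006],
    [0,0,0],
    [0,0,0]
  ],
  "twist": [0.0133,0.0133,0.0133,0.0133,0.0133,0.0133,0.0133,0.0133,0,0]
}}

```text
time_s: 20.78
position: [0.5952, 0.2281, 0.2002]
tool_rot: [[-0.034, 0.999, -0.003], [0.999, 0.034, -0.001], [-0.001, -0.003, -1.0]]
ft_force: [-0.5, -0.4, -9.1]
grip_width: 0.021
gripper_force: 79.6
```

{"method": "step_arm", "body": {
  "fingers": [1,1,1,1,1,1,1],
  "travel": [
    [0,0,0.15],
    [0,0,0.25],
    [0,0,0.25],
    [0,0,0.15],
    [0,0,0.06],
    [0,0,0],
    [0,0,0]
  ],
  "twist": [0,0,0,0,0,0,0]
}}

```text
time_s: 21.65
position: [0.5961, 0.2287, 0.1167]
tool_rot: [[-0.033, 0.999, 0.002], [0.999, 0.033, 0.0], [0.0, 0.002, -1.0]]
ft_force: [0.8, -1.0, -8.1]
grip_width: 0.021
gripper_force: 79.5
```

```bash
python3 look.py w6 balance,hub_bore,end_bore,big_stud,small_stud
python3 - <<'E'
from fit import *
im,D=optics.get_image("scene"); cv2.imwrite("pics/s6.png",cv2.resize(im[120:280,290:450],(640,640),interpolation=cv2.INTER_CUBIC))
C,R,im,D=pickle.load(open("w6.pkl","rb"))
hsv=cv2.cvtColor(im,cv2.COLOR_BGR2HSV); m=cv2.inRange(hsv,(100,90,40),(120,255,255)); v,u=np.nonzero(m); f,cx,cy,T,_=C; d=D[v,u]
P=(T[:3,:3]@np.stack([(u-cx)/f*d,-(v-cy)/f*d,-d])).T+T[:3,3]
for nm,c,r,h in [("hub",(.6084,.1658),.04,.050),("boss",(.5609,.36),.03,.040),("arm",(.595,.26),.035,.036)]:
    B=P[(np.linalg.norm(P[:,:2]-c,axis=1)<r)&(abs(P[:,2]-.11-h)<.015)]
    if len(B)<20: print(nm,len(B)); continue
    zt=np.median(B[:,2]); B=B[abs(B[:,2]-zt)<.003]; cc,rr=cv2.minEnclosingCircle((B[:,:2]*1e3).astype(np.float32)); print(nm,len(B),"under z",zt-h,np.round(cc,1),round(rr,1),"mean",B.mean(0))
E
```

```text
[0.5961 0.2287 0.1167] 21.65 [ 0.776  -1.0395 -8.08  ] [10.3817 35.9374 69.1534 -0.0005 74.8015  8.466 ]
balance [280.4 286.6] 0.96 [0.5958 0.2387 0.1488]
hub_bore [297.5 354.9] 0.66 [0.6053 0.2006 0.149 ]
small_stud [299.8 356. ] 0.25 [0.6064 0.2    0.149 ]
hub 700 under z 0.09906139945799676 [598.8 196.3] 12.7 mean [0.5985 0.1989 0.149 ]
boss 2465 under z 0.10955968063984925 [567.6 341.8] 15.5 mean [0.5711 0.3386 0.1495]
arm 7407 under z 0.1131852192852611 [595. 260.] 35.0 mean [0.5951 0.2652 0.1492]
```

View pics/w6.png

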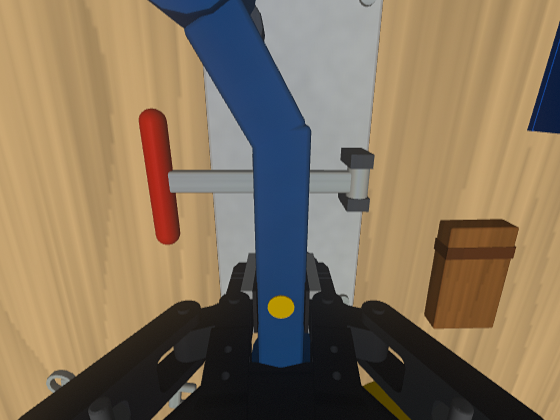

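Lever held over the jig with the clamp still down; yellow dot at (280,307), handle at (160,177). Computing exact offset and level from the arm's top face.

```bash
cat > chk.py <<'E'
from fit import *; import sys
C,R,im,D=pickle.load(open(sys.argv[1]+".pkl","rb"))
hsv=cv2.cvtColor(im,cv2.COLOR_BGR2HSV); m=cv2.inRange(hsv,(100,90,40),(125,255,255)); v,u=np.nonzero(m); f,cx,cy,T,_=C; d=D[v,u]
P=(T[:3,:3]@np.stack([(u-cx)/f*d,-(v-cy)/f*d,-d])).T+T[:3,3]
y=cv2.inRange(hsv,(20,130,90),(35,255,255)); n,l,st,c=cv2.connectedComponentsWithStats(y)
i=min(range(1,n),key=lambda i:np.hypot(*(c[i]-[280,305]))); dot=dep("w",c[i],D,C); print("dot",c[i],dot)
A=P[(np.abs(P[:,2]-dot[2])<.004)&(P[:,1]>dot[1]+.008)&(P[:,1]<dot[1]+.062)&(abs(P[:,0]-dot[0])<.02)]
k=np.linalg.lstsq(np.c_[A,],np.ones(len(A)),rcond=None)[0]; n=k/np.linalg.norm(k); print("normal",n,"n",len(A))
# centreline per y-slice
ys=np.arange(dot[1]+.010,dot[1]+.060,.004); xc=[]
for a in ys:
    s=A[abs(A[:,1]-a)<.002][:,0]; xc.append((s.min()+s.max())/2)
k=np.polyfit(ys,xc,1); yaw=-np.degrees(np.arctan(k[0])); x0=np.polyval(k,dot[1]); print("yaw",yaw,"centre x at dot",x0,"under z",np.median(A[:,2])-.036)
r=np.radians(yaw);M=np.array([[np.cos(r),-np.sin(r)],[np.sin(r),np.cos(r)]]); o=np.array([x0,dot[1]])
for nm,q,t in [("hub",(11.5,-64),(.6084,.1658)),("boss",(-30,132),(.5609,.36))]: print(nm,o+M@np.array(q)/1e3,"err mm",(o+M@np.array(q)/1e3-t)*1e3)
E
python3 chk.py w6
```

```text
dot [280.5249 306.5332] [0.5962 0.229  0.1499]
normal [0.0396 0.0021 0.9992] n 6312
yaw 1.4956302989540082 centre x at dot 0.5960724924804036 under z 0.1131867629397055
hub [0.6092 0.1653] err mm [ 0.839  -0.5025]
boss [0.5626 0.3601] err mm [1.7374 0.1475]
```

View pics/s6.png

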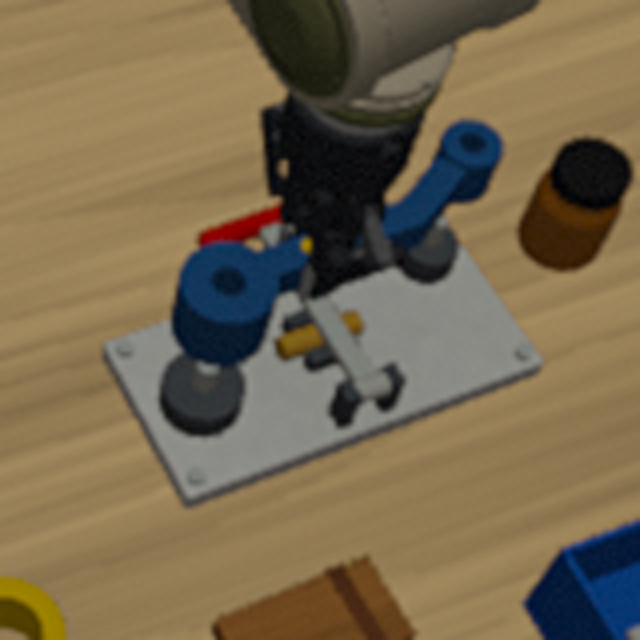

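{"method": "step_arm", "body": {
  "fingers": [1,1,1,1,1,1,1,1],
  "travel": [
    [0,-0.011,0.03],
    [0,0,0],
    [0,0,0],
    [0,0,0],
    [0,0,0],
    [0,0,0],
    [0,0,0],
    [0,0,0]
  ],
  "twist": [-0.0015,0,0,0,0,0,0,0]
}}

```text
time_s: 23.0
position: [0.5946, 0.2286, 0.1127]
tool_rot: [[-0.038, 0.999, 0.0], [0.999, 0.038, 0.0], [0.0, 0.0, -1.0]]
ft_force: [0.9, 0.3, -9.2]
grip_width: 0.0209
gripper_force: 79.5
```

```bash
python3 look.py w7 balance; python3 chk.py w7
python3 - <<'E'
from h import *
C=cal("scene"); im,D=optics.get_image("scene"); T=C[3]; f,cx,cy=C[:3]
hsv=cv2.cvtColor(im,cv2.COLOR_BGR2HSV); v,u=np.nonzero(cv2.inRange(hsv,(95,90,30),(125,255,255))); d=D[v,u]
P=(T[:3,:3]@np.stack([(u-cx)/f*d,-(v-cy)/f*d,-d])).T+T[:3,3]
for nm,c,h in [("hub",(.6084,.1658),.05),("boss",(.5609,.36),.04)]:
    B=P[np.linalg.norm(P[:,:2]-c,axis=1)<.035]; zt=np.percentile(B[:,2],90); B=B[abs(B[:,2]-zt)<.003]; print(nm,zt-h,cv2.minEnclosingCircle((B[:,:2]*1e3).astype(np.float32)),len(B))
s=monitor.observe(); print(s["wrist_torque"],np.abs(s["qvel"]).max())
E
```

```text
[0.5946 0.2286 0.1127] 23.0 [ 0.9229  0.3071 -9.1896] [10.3986 36.065  69.6258  0.0012 74.3081  8.2103]
balance [281.1 289. ] 0.92 [0.5946 0.2377 0.1453]
dot [280.5249 306.5332] [0.5947 0.229  0.146 ]
normal [0.0399 0.0035 0.9992] n 6316
yaw 1.8392101806731749 centre x at dot 0.5946526202447615 under z 0.10923982185874134
hub [0.6082 0.1654] err mm [-0.1992 -0.4361]
boss [0.5604 0.3599] err mm [-0.4684 -0.069 ]
hub 0.11034679399234358 ((609.4471435546875, 166.18832397460938), 30.43067741394043) 295
boss 0.10984815743172807 ((562.4741821289062, 352.85955810546875), 24.764894485473633) 105
[0.03162549 0.0226484  0.0130481 ] 0.08213396870562466
```

```bash
python3 -c "
from h import *
print(close_job())"
```

```text
the job is handed in; nothing more can be done
None
```

The job is handed in: the clamp is fully down over the pin, and the lever is held level and still about 4 cm above the stud tips, both holes within about 1 mm of the studs by the wrist-camera measurement.

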